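# Put the mixed-up utensils back with their own kind

### The arm

A 6-joint arm with a two-finger parallel gripper is mounted at the origin on the work surface. World frame = base frame: x ahead of the robot, y to its left, z up, the work surface at z = 0. Lengths are in m, angles in rad, forces in N, time in s.
With the tool pointing down it reaches from about 0.25 to 0.775 m from the base axis. Payload 4 kg.
Tool frame: the origin (TCP) lies at the very end of the fingers, on their centre line; the grasp point (between the pads) lies 19 mm behind it (ctrl.grip_depth is the distance from the TCP to the grasp point, in m); z points along the fingers, y is the line along which they close (so a half turn about z gives the same grasp; the last joint's range is limited). The gripper opens to 94 mm and grips with 3 to 60 N. Pads are 16 mm wide; open, the fingers measure 119 mm over their backs; the gripper's body (75 mm by 177 mm) begins 78 mm behind the grasp point.
Start: joints at [-1.35, 0.087, 1.371, -0, 1.684, -0.103], TCP at [0.175, -0.521, 0.206] pointing down, gripper open.
Joint ranges: [-3.1, 3.1], [-0.76, 2.03], [0.27, 2.55], [-1.08, 4.22], [0.17, 2.65], [-2.57, 2.57]. Speed limits (rad/s): [2.79, 2.79, 3.14, 3.14, 3.14, 3.14].

### API

Orientations are given as a unit quaternion [w, x, y, z].
In Python, from workcell import ctrl gives the robot as it stands.
- The arm moves only by the tool step_arm, never from a script. Its argument "commands" is a list of rows, each an object with "angular": the turn, a rotation vector about the tool's x, y, z in degrees, a list of three; "translation": the shift along the tool's x, y, z in mm, a list of three; "fingers": the closure, from -1 (fully open) to 1 (shut). In form: [{"angular": [rx, ry, rz], "translation": [tx, ty, tz], "fingers": fingers}, ...]. A call has 1 to 8 rows; each row is the pose to reach, as a shift and turn from the pose commanded when the call began, along the tool's axes at that moment; what a row does not reach only later rows make up. A row lasts 1/10 s, in which the tool goes at most 50 mm and 8.59 degrees, less where a joint would pass 70% of its speed; a pose out of reach is approached as far as the arm can. A call with a gripper value outside its range is refused whole. The fingers move at their own pace and stop on an object; "newtons" is the grip in N (left out, the last holds). Time passes only in rows, so rows that repeat a pose let the fingers close. It gives the time, the measured TCP pose, the force, the opening and the grip force at its end, in the units of the state.
- ctrl.read_state(): the state, without advancing time (a new reading comes with each control period).
- ctrl.read_camera(name): name is "scene" or "top"; returns a dict with "image" (420x560x3 uint8, red, green, blue), "fx", "fy", "cx", "cy" (pixels), "distortion" ([k1, k2, p1, p2, k3] as OpenCV has them; the pictures are not rectified), "world_from_camera" (4x4, takes a point from camera to world coordinates). Camera axes: x right, y down, z forward; pixel columns grow to the right and rows downward; lengths in m; the calibration is good to about 2 mm. A picture is of the moment at which its call begins. There is no depth.
- ctrl.hand_in(): hands the job in; it is judged then, once.
The state is a dict: "time_s": time; "joints": joint angles; "dq": joint speeds; "effort": joint torques, N m; "ee_pos": TCP position; "tool_rot": TCP orientation; "wrist_force": force on the tool from outside, world axes, zero at the start; "wrist_torque": the same for the moment, N m; "width": opening from 0.0 (shut) to 1.0 (fully open); "finger_force": force on a finger pad.
Only numpy, scipy, OpenCV 4.12 (cv2) and the standard library are available. Lean on these libraries where they do the work, as an engineer would, in place of code of your own. Each camera call takes 0.05 s, during which the arm holds its last target. There are 200 camera calls.

### The job

Customers have put four utensils back in the wrong stock trays: in each tray the pocket nearest you holds a stray of another kind. Move the strays so that each stands upright in the near pocket of the tray that holds two others of its own kind, using the rubber mat as the free spot while you swap them. Do not let a utensil topple on the way, and leave the green glass jar where it is.

Things in the scene. Friction and masses are not known exactly. Their poses are not given: they have to be found in the camera images.
- mill: Stray pepper mill, turned dark wood with a small steel nut on top, 120 mm tall, foot 52 mm across, waisted. Loose, stands upright. Origin: centre of its foot; z up. Grip the head: 42 mm across from 75 to 100 mm above the foot (best at 90). 0.11 to 0.22 kg. Yaw means nothing.
- grater: Stray four-sided steel box grater, 59 mm square foot, tapering to 42 mm at 80 mm height, black handle bar on top, 116 mm tall. Loose, stands upright. Origin: centre of its foot; z up. The bar, 52 mm long along the grater's x, 14 wide and 14 high, is centred 109 mm above the foot on two thin posts: grip it across, along the grater's y. 0.08 to 0.17 kg.
- shaker: Stray round steel sugar shaker with a domed, pierced lid, 92 mm tall; body 54 mm across up to 66 mm height, lid rim 57 mm across from 66 to 78 mm. Loose, stands upright. Origin: centre of its foot; z up. Grip it round body and lid rim, about 66 mm above the foot. 0.10 to 0.21 kg. Yaw means nothing.
- masher: Stray vegetable masher of pale wood, standing on its flat round head (60 mm across, 16 mm thick), round handle upright, 115 mm tall. Loose, stands upright. Origin: centre of its foot; z up. Grip the handle's thick end: 24 mm across from 78 to 104 mm above the foot (best at 92). 0.09 to 0.18 kg. Yaw means nothing.
- mill_tray: Plywood tray fixed to the counter, 264 x 92 mm, 36 high; three 80 mm square pockets in a row along its x (walls, floor 6 mm). Those 86 and 172 mm along x, away from the robot, hold two dark wooden pepper mills, fixed, tops 126 mm up. The near pocket is the free place; a stray stands in it at the start. Origin: on the counter under the near pocket's centre; z up. Turned under 7 degrees.
- grater_tray: Plywood tray fixed to the counter, 264 x 92 mm, 36 high; three 80 mm square pockets in a row along its x (walls, floor 6 mm). Those 86 and 172 mm along x, away from the robot, hold two steel box graters, fixed, tops 122 mm up. The near pocket is the free place; a stray stands in it at the start. Origin: on the counter under the near pocket's centre; z up. Turned under 7 degrees.
- shaker_tray: Plywood tray fixed to the counter, 264 x 92 mm, 36 high; three 80 mm square pockets in a row along its x (walls, floor 6 mm). Those 86 and 172 mm along x, away from the robot, hold two round steel sugar shakers, fixed, tops 98 mm up. The near pocket is the free place; a stray stands in it at the start. Origin: on the counter under the near pocket's centre; z up. Turned under 7 degrees.
- masher_tray: Plywood tray fixed to the counter, 264 x 92 mm, 36 high; three 80 mm square pockets in a row along its x (walls, floor 6 mm). Those 86 and 172 mm along x, away from the robot, hold two pale wooden mashers, fixed, tops 121 mm up. The near pocket is the free place; a stray stands in it at the start. Origin: on the counter under the near pocket's centre; z up. Turned under 7 degrees.
- mat: Black rubber counter mat, 110 x 110 mm, 4 mm thick, fixed to the counter between the robot and the trays, empty at the start: the free spot, with room for one utensil. Origin: centre of its underside; z up.
- jar: Closed jar of green glass with a steel cap, 68 mm across, 100 mm tall, loose, standing in front of the trays near the mat; not part of the job. (A brass mortar, 80 mm across and 68 mm high, also stands in front of the trays.) Origin: centre of its underside; z up.
There are look-alikes about, which are no part of the job. What is shaped like the mill but pink is not meant. Leave any pink look-alike of the shaker alone.

How it is judged:
By the outcome, as a careful person would: the job done as asked, in the order asked, and still so for the second after the job is handed in, with the robot touching nothing.
It also fails if it takes over 147 s, if anything falls off the work surface, if the arm or the gripper's body presses on something with over 40 N, if the wrist force passes 120 N, or if a joint passes its speed limit or range.

## Working session

There is one attempt and no reset: what is moved stays moved. The work goes in short steps, Python scripts to look and compute and a tool call to move; the robot and the scene stay as the last step left them, time stands still between calls to the robot, and variables do not carry over. Pictures are saved under pics/ and viewed, at most 14 in all, crops included, and the job is handed in when it is done.

Besides the shell and the picture viewer there is one more tool, called after "Call:" as name(argument=value, ...), one argument or row to a line, values as JSON. step_arm: Moves the arm, as the interface text tells. Its arguments: {"type":"object","properties":{"commands":{"type":"array","items":{"type":"object","properties":{"angular":{"type":"array","items":{"type":"number"}},"translation":{"type":"array","items":{"type":"number"}},"fingers":{"type":"number"}}}},"newtons":{"type":"number"}},"required":["commands"]}

```bash
ls; mkdir -p pics
python3 - <<'E'
from workcell import ctrl
import cv2,pickle
for n in("scene","top"):
    c=ctrl.read_camera(n); cv2.imwrite(f"pics/{n}0.png",c["image"][:,:,::-1]); pickle.dump(c,open(f"{n}0.pkl","wb"))
    print(n,c["fx"],c["fy"],c["cx"],c["cy"],c["distortion"],c["world_from_camera"])
print(ctrl.read_state(),ctrl.grip_depth)
E
```

```text
pics
scene 410.82227280693405 410.82227280693405 266.0653295047068 200.39185679796242 [-0.10795895  0.          0.          0.          0.        ] [[-7.26255750e-01  5.46668700e-01 -4.16780421e-01  9.65732416e-01]
 [ 6.87424604e-01  5.77555682e-01 -4.40314487e-01  4.96159800e-01]
 [ 7.75233813e-06 -6.06286043e-01 -7.95246649e-01  8.74285453e-01]
 [ 0.00000000e+00  0.00000000e+00  0.00000000e+00  1.00000000e+00]]
top 427.55955300383465 427.55955300383465 282.6955684213516 209.82314311921405 [-0.06092527  0.          0.          0.          0.        ] [[-0.02099384 -0.99824718  0.05533379  0.45492719]
 [-0.99967827  0.02017154 -0.01537764  0.06482427]
 [ 0.01423452 -0.05563882 -0.99834949  1.07858887]
 [ 0.          0.          0.          1.        ]]
{'time_s': 0.1, 'joints': array([-1.35007107e+00,  8.78849370e-02,  1.37206413e+00,  7.80470858e-06,
        1.68361467e+00, -1.03117743e-01]), 'dq': array([ 0.00153563, -0.0001878 , -0.00283832,  0.00151731, -0.00133522,
       -0.00025931]), 'effort': array([ 7.19181699e-04, -3.41252232e+01, -3.03301978e+01,  7.16877147e-02,
        3.04344075e-02, -1.08517795e-04]), 'ee_pos': array([ 0.17489855, -0.52093717,  0.20443891]), 'tool_rot': array([-9.84062139e-04,  9.86918782e-01,  1.61215220e-01, -5.40486503e-05]), 'wrist_force': array([ 0.02643113, -0.18609167,  0.25208421]), 'wrist_torque': array([ 0.02383955, -0.03654384,  0.02124975]), 'finger_force': 0.0, 'width': 0.9995366699952781} 0.0188
```

View pics/scene0.png

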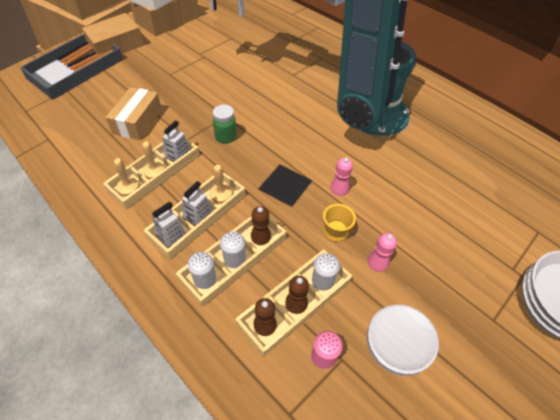

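View pics/top0.png

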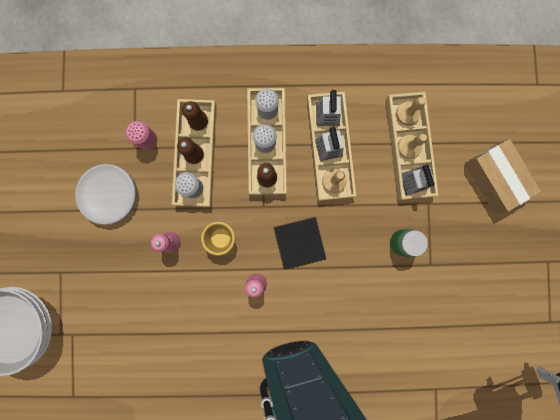

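The top view shows, left to right: the mill tray holding the shaker (187,184), the shaker tray holding the mill (267,175), the grater tray holding the masher (335,181), and the masher tray holding the grater (418,181). The mat is at (300,243) and the jar at (410,243). The job is two swaps. I'll zoom in to measure.

```bash
cat > h.py <<'E'
import numpy as np,cv2,pickle
def load(n,i=0): return pickle.load(open(f"{n}{i}.pkl","rb"))
def K(c): return np.array([[c["fx"],0,c["cx"]],[0,c["fy"],c["cy"]],[0,0,1.]])
def ray(c,uv):
    p=cv2.undistortPoints(np.array([[uv]],float),K(c),np.array(c["distortion"],float))[0,0]
    T=np.array(c["world_from_camera"]); return T[:3,3],T[:3,:3]@[p[0],p[1],1]
def onz(c,uv,z):
    o,d=ray(c,uv); return (o+d*(z-o[2])/d[2])[:2]
def proj(c,P):
    T=np.linalg.inv(np.array(c["world_from_camera"]))
    return cv2.projectPoints(np.array(P,float).reshape(-1,3),cv2.Rodrigues(T[:3,:3])[0],T[:3,3],K(c),np.array(c["distortion"],float))[0][:,0]
def crop(c,x0,y0,x1,y1,s,f,step=20):
    im=cv2.resize(c["image"][y0:y1,x0:x1,::-1],None,fx=s,fy=s,interpolation=cv2.INTER_CUBIC)
    for u in range(x0-x0%step+step,x1,step):
        X=int((u-x0+.5)*s); cv2.line(im,(X,0),(X,6),(0,0,255)); cv2.putText(im,str(u),(X-10,16),0,.35,(0,0,255))
    for v in range(y0-y0%step+step,y1,step):
        Y=int((v-y0+.5)*s); cv2.line(im,(0,Y),(6,Y),(0,0,255)); cv2.putText(im,str(v),(8,Y+4),0,.35,(0,0,255))
    cv2.imwrite(f,im)
E
python3 -c "
from h import *
crop(load('top'),165,82,445,277,2.85,'pics/t1.png')
crop(load('scene'),95,110,360,355,2.4,'pics/s1.png')"
```

```text
(no output)
```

View pics/t1.png

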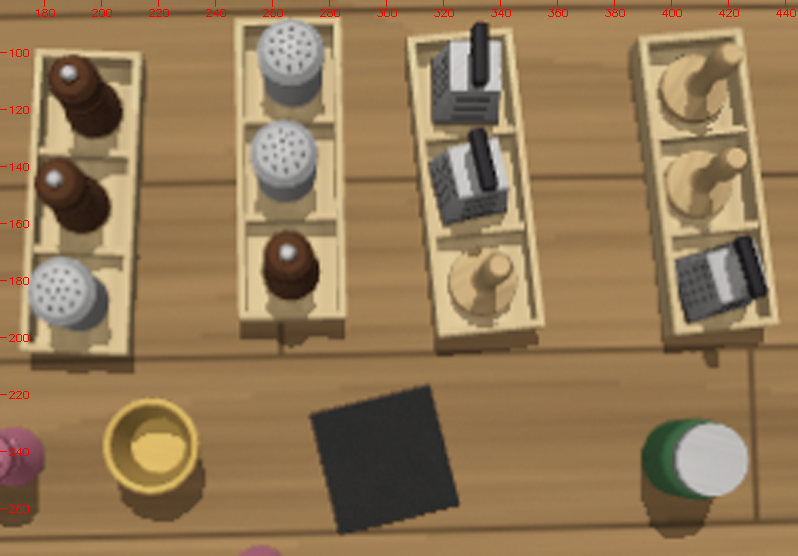

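View pics/s1.png

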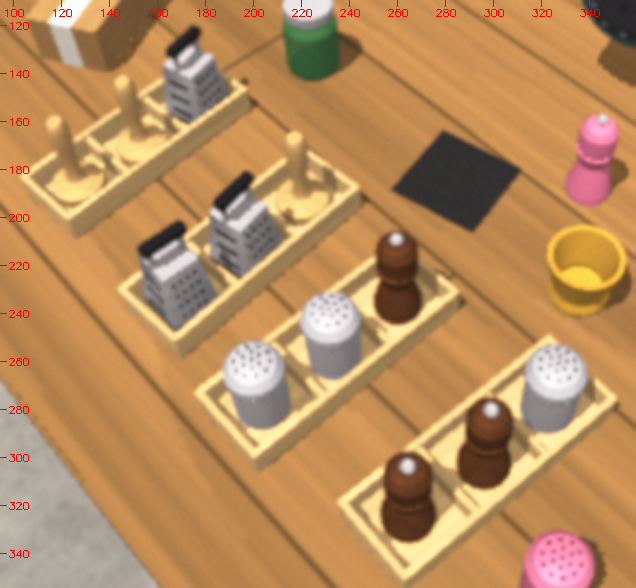

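```bash
cat > m.py <<'E'
from h import *
from scipy.optimize import least_squares
t=load('top'); s=load('scene')
T=lambda X,Y:(X/2.85+165-.5,Y/2.85+82-.5); S=lambda X,Y:(X/2.4+95-.5,Y/2.4+110-.5)
R=lambda a:np.array([[np.cos(a),-np.sin(a)],[np.sin(a),np.cos(a)]])
def rect(q,c,z,n,a0=0):
    w=np.array([onz(t,T(*p),z) for p in q])
    r=least_squares(lambda p:((R(p[2])@c.T).T+p[:2]-w).ravel(),[*w.mean(0),a0])
    print(n,"xy",r.x[:2].round(4),"yaw",np.degrees(r.x[2]).round(2),"resid mm",(r.fun*1e3).round(1))
tc=np.array([[218,46],[218,-46],[-46,-46],[-46,46]])/1e3
for n,q in dict(mill=[(38,51),(143,53),(128,355),(21,352)],shaker=[(236,18),(340,18),(345,318),(239,321)],
  grater=[(407,38),(511,30),(543,325),(439,336)],masher=[(631,38),(742,31),(777,323),(664,334)]).items(): rect(q,tc,.036,n+"_tray")
rect([(310,413),(431,385),(459,506),(340,535)],np.array([[55,55],[55,-55],[-55,-55],[-55,55]])/1e3,.004,"mat",.2)
for n,a,b,z in [("shaker",(62,289),(556,366),.090),("mill",(288,252),(396,238),.126),("masher",(499,263),(294,138),.121),("grater",(750,267),(183,42),.122)]:
    o1,d1=ray(t,T(*a));o2,d2=ray(s,S(*b))
    k=np.linalg.lstsq(np.c_[d1,-d2],o2-o1,rcond=None)[0]
    print(n,"top@z",onz(t,T(*a),z).round(4),"tri",(((o1+d1*k[0])+(o2+d2*k[1]))/2).round(4),"scene@z",onz(s,S(*b),z).round(4))
e=[onz(t,T(*p),.122) for p in((743,238),(758,296))]; d=e[0]-e[1]; print("bar yaw",np.degrees(np.arctan2(d[1],d[0])),np.linalg.norm(d))
j=[onz(t,T(712,459),.1)];print("jar",j)
E
python3 m.py
```

```text
mill_tray xy [0.5737 0.2707] yaw -3.27 resid mm [ 0.7  0.2 -0.6  0.2 -0.4 -0.1  0.4 -0.2]
shaker_tray xy [0.5997 0.0862] yaw -0.28 resid mm [-1.1  0.5  0.1 -0.5 -0.1 -0.5  1.1  0.5]
grater_tray xy [ 0.5853 -0.0812] yaw 4.42 resid mm [ 0.5  0.1  1.5 -0.  -1.3 -0.9 -0.7  0.7]
masher_tray xy [ 0.583  -0.2817] yaw 4.1 resid mm [ 0.8 -4.   1.6  4.  -1.8  4.2 -0.6 -4.2]
mat xy [0.4308 0.0076] yaw 12.12 resid mm [-0.2  0.1  0.4 -0.1 -0.1 -1.1 -0.2  1.2]
shaker top@z [0.5769 0.2724] tri [0.5764 0.2728 0.0909] scene@z [0.5755 0.273 ]
mill top@z [0.5981 0.0867] tri [0.5987 0.0868 0.1224] scene@z [0.6005 0.0887]
masher top@z [ 0.587  -0.0803] tri [ 0.5871 -0.0804  0.1197] scene@z [ 0.5876 -0.0792]
grater top@z [ 0.5803 -0.282 ] tri [ 0.5821 -0.2859  0.1131] scene@z [ 0.5871 -0.2776]
bar yaw 12.272608868356423 0.04797194481784637
jar [array([ 0.42741672, -0.2523204 ])]
```

```bash
cat > g.py <<'E'
import sys,numpy as np
from workcell import ctrl
from scipy.spatial.transform import Rotation as Ro
s=ctrl.read_state(); q=s["tool_rot"]; R=Ro.from_quat([q[1],q[2],q[3],q[0]])
x,y,z,yaw=map(float,sys.argv[1:5])
G=Ro.from_euler('z',yaw,degrees=True)*Ro.from_euler('x',180,degrees=True)
print("trans",(R.inv().apply(np.array([x,y,z])-s["ee_pos"])*1e3).round(1),"ang",np.degrees((R.inv()*G).as_rotvec()).round(2),"tcp",s["ee_pos"].round(4),"t",s["time_s"],"w",s["width"],"F",s["wrist_force"].round(1))
E
python3 g.py 0.587 -0.0805 0.2 0
```

```text
trans [ 530.8 -286.4    5.1] ang [-1.100e-01  1.000e-02  1.855e+01] tcp [ 0.1749 -0.5209  0.2044] t 0.1 w 0.9995366699952781 F [ 0.  -0.2  0.3]
```

Call:
step_arm(
  commands=[
    {"translation": [44, -24, 0], "angular": [0, 0, 3], "fingers": -1},
    {"translation": [88, -48, 0], "angular": [0, 0, 6], "fingers": -1},
    {"translation": [132, -71, 1], "angular": [0, 0, 9], "fingers": -1},
    {"translation": [176, -95, 2], "angular": [0, 0, 12], "fingers": -1},
    {"translation": [220, -119, 2], "angular": [0, 0, 15], "fingers": -1},
    {"translation": [264, -142, 2], "angular": [0, 0, 17], "fingers": -1},
    {"translation": [308, -166, 3], "angular": [0, 0, 18.5], "fingers": -1},
    {"translation": [350, -189, 3], "angular": [0, 0, 18.5], "fingers": -1},
  ],
  newtons=20,
)

```text
time_s: 0.9
ee_pos: [0.4475, -0.2289, 0.202]
tool_rot: [-0.0, 1.0, 0.0, -0.0]
wrist_force: [1.0, -0.3, 0.2]
width: 0.998
finger_force: 0.0
```

```bash
python3 g.py 0.587 -0.0805 0.2 0
```

```text
trans [ 139.6 -148.3    1.9] ang [-0.01  0.03  0.04] tcp [ 0.4475 -0.2289  0.202 ] t 0.9 w 0.9979370613549648 F [ 1.  -0.3  0.2]
```

Call:
step_arm(
  commands=[
    {"translation": [35, -37, 0], "angular": [0, 0, 0], "fingers": -0.3},
    {"translation": [70, -74, 0], "angular": [0, 0, 0], "fingers": -0.3},
    {"translation": [105, -111, 0], "angular": [0, 0, 0], "fingers": -0.3},
    {"translation": [139, -148, 2], "angular": [0, 0, 0], "fingers": -0.3},
    {"translation": [139, -148, 2], "angular": [0, 0, 0], "fingers": -0.3},
    {"translation": [139, -148, 2], "angular": [0, 0, 0], "fingers": -0.3},
  ],
)

```text
time_s: 1.5
ee_pos: [0.5855, -0.0818, 0.1992]
tool_rot: [0.0, 1.0, 0.002, -0.001]
wrist_force: [0.2, 0.3, -0.1]
width: 0.652
finger_force: 0.0
```

```bash
python3 g.py 0.587 -0.0805 0.079 0
```

```text
trans [  1.8  -1.3 120.2] ang [0.01 0.15 0.19] tcp [ 0.5855 -0.0818  0.1992] t 1.5 w 0.6519843131474303 F [ 0.2  0.3 -0.1]
```

Call:
step_arm(
  commands=[
    {"translation": [1.5, -1.3, 30], "angular": [0, 0, 0], "fingers": -0.3},
    {"translation": [1.5, -1.3, 60], "angular": [0, 0, 0], "fingers": -0.3},
    {"translation": [1.5, -1.3, 90], "angular": [0, 0, 0], "fingers": -0.3},
    {"translation": [1.5, -1.3, 120], "angular": [0, 0, 0], "fingers": -0.3},
    {"translation": [1.5, -1.3, 120], "angular": [0, 0, 0], "fingers": -0.3},
    {"translation": [1.5, -1.3, 120], "angular": [0, 0, 0], "fingers": 0.2},
    {"translation": [1.5, -1.3, 120], "angular": [0, 0, 0], "fingers": 0.4},
    {"translation": [1.5, -1.3, 120], "angular": [0, 0, 0], "fingers": 0.5},
  ],
)

```text
time_s: 2.3
ee_pos: [0.5884, -0.0822, 0.0832]
tool_rot: [0.001, 1.0, 0.0, 0.002]
wrist_force: [0.2, 0.3, 0.1]
width: 0.428
finger_force: 0.0
```

Call:
step_arm(
  commands=[
    {"translation": [0, 0, 0], "angular": [0, 0, 0], "fingers": 0.6},
    {"translation": [0, 0, 0], "angular": [0, 0, 0], "fingers": 0.8},
    {"translation": [0, 0, 0], "angular": [0, 0, 0], "fingers": 1},
    {"translation": [0, 0, 0], "angular": [0, 0, 0], "fingers": 1},
    {"translation": [0, 0, 0], "angular": [0, 0, 0], "fingers": 1},
  ],
)

```text
time_s: 2.8
ee_pos: [0.5875, -0.0813, 0.0813]
tool_rot: [0.0, 1.0, 0.001, 0.001]
wrist_force: [-0.5, 1.3, 3.4]
width: 0.25
finger_force: 20.0
```

Call:
step_arm(
  commands=[
    {"translation": [0, 0, -15], "angular": [0, 0, 0], "fingers": 1},
    {"translation": [0, 0, -35], "angular": [0, 0, 0], "fingers": 1},
    {"translation": [0, 0, -60], "angular": [0, 0, 0], "fingers": 1},
    {"translation": [-12, -7, -80], "angular": [0, 0, 0], "fingers": 1},
    {"translation": [-30, -17, -90], "angular": [0, 0, 0], "fingers": 1},
    {"translation": [-52, -30, -90], "angular": [0, 0, 0], "fingers": 1},
    {"translation": [-76, -43, -90], "angular": [0, 0, 0], "fingers": 1},
    {"translation": [-100, -57, -90], "angular": [0, 0, 0], "fingers": 1},
  ],
)

```text
time_s: 3.6
ee_pos: [0.4859, -0.0244, 0.1708]
tool_rot: [0.0, 1.0, 0.0, -0.0]
wrist_force: [-0.8, 0.0, -1.4]
width: 0.254
finger_force: 20.0
```

Call:
step_arm(
  commands=[
    {"translation": [-22, -13, 0], "angular": [0, 0, 0], "fingers": 1},
    {"translation": [-42, -24, 0], "angular": [0, 0, 0], "fingers": 1},
    {"translation": [-52, -30, 0], "angular": [0, 0, 0], "fingers": 1},
    {"translation": [-56, -32, 0], "angular": [0, 0, 0], "fingers": 1},
    {"translation": [-56, -32, 0], "angular": [0, 0, 0], "fingers": 1},
    {"translation": [-56, -32, 0], "angular": [0, 0, 0], "fingers": 1},
  ],
)

```text
time_s: 4.2
ee_pos: [0.4316, 0.007, 0.1706]
tool_rot: [0.0, 1.0, 0.0, 0.0]
wrist_force: [0.4, 1.3, -1.0]
width: 0.248
finger_force: 20.0
```

```bash
python3 g.py 0.431 0.0076 0.080 0
```

```text
trans [-0.6 -0.6 90.6] ang [ 0.02 -0.03  0.03] tcp [0.4316 0.007  0.1706] t 4.2 w 0.2482087144625584 F [ 0.4  1.3 -1. ]
```

Call:
step_arm(
  commands=[
    {"translation": [0, 0, 20], "angular": [0, 0, 0], "fingers": 1},
    {"translation": [0, 0, 45], "angular": [0, 0, 0], "fingers": 1},
    {"translation": [0, 0, 65], "angular": [0, 0, 0], "fingers": 1},
    {"translation": [0, 0, 78], "angular": [0, 0, 0], "fingers": 1},
    {"translation": [0, 0, 84], "angular": [0, 0, 0], "fingers": 1},
    {"translation": [0, 0, 87], "angular": [0, 0, 0], "fingers": 1},
    {"translation": [0, 0, 90], "angular": [0, 0, 0], "fingers": 1},
    {"translation": [0, 0, 90], "angular": [0, 0, 0], "fingers": 1},
  ],
)

```text
time_s: 5.0
ee_pos: [0.4314, 0.0073, 0.0809]
tool_rot: [0.0, 1.0, 0.0, 0.001]
wrist_force: [-0.1, 0.7, -1.1]
width: 0.252
finger_force: 20.0
```

Call:
step_arm(
  commands=[
    {"translation": [0, 0, 1], "angular": [0, 0, 0], "fingers": 1},
    {"translation": [0, 0, 1], "angular": [0, 0, 0], "fingers": 1},
  ],
)

```text
time_s: 5.2
ee_pos: [0.4313, 0.0073, 0.0799]
tool_rot: [0.0, 1.0, 0.0, 0.001]
wrist_force: [0.6, 0.3, -1.3]
width: 0.25
finger_force: 20.0
```

Lower 1 mm at a time until the force shows contact, then open.

Call:
step_arm(
  commands=[
    {"translation": [0, 0, 1], "angular": [0, 0, 0], "fingers": 1},
    {"translation": [0, 0, 1], "angular": [0, 0, 0], "fingers": 1},
    {"translation": [0, 0, 1], "angular": [0, 0, 0], "fingers": 1},
  ],
)

```text
time_s: 5.5
ee_pos: [0.4315, 0.0074, 0.0792]
tool_rot: [0.0, 1.0, 0.0, 0.001]
wrist_force: [-0.6, 0.3, 2.4]
width: 0.251
finger_force: 20.0
```

Call:
step_arm(
  commands=[
    {"translation": [0, 0, 0], "angular": [0, 0, 0], "fingers": 0.4},
    {"translation": [0, 0, 0], "angular": [0, 0, 0], "fingers": 0.2},
    {"translation": [0, 0, 0], "angular": [0, 0, 0], "fingers": 0},
    {"translation": [0, 0, 0], "angular": [0, 0, 0], "fingers": -0.2},
    {"translation": [0, 0, -15], "angular": [0, 0, 0], "fingers": -0.2},
    {"translation": [0, 0, -50], "angular": [0, 0, 0], "fingers": -0.2},
    {"translation": [0, 0, -90], "angular": [0, 0, 0], "fingers": -0.2},
    {"translation": [0, 0, -125], "angular": [0, 0, 0], "fingers": -0.2},
  ],
)

```text
time_s: 6.3
ee_pos: [0.4309, 0.0074, 0.2051]
tool_rot: [0.0, 1.0, 0.0, 0.0]
wrist_force: [0.1, -0.8, -0.1]
width: 0.599
finger_force: 0.0
```

```bash
python3 g.py 0.582 -0.283 0.200 12
python3 - <<'E'
from workcell import ctrl
import pickle
from h import *
c=ctrl.read_camera("top");pickle.dump(c,open("top1.pkl","wb"))
s=ctrl.read_camera("scene");pickle.dump(s,open("scene1.pkl","wb"))
a=s["image"];crop(s,90,110,220,210,6,"pics/s2.png",10)
b=cv2.resize(c["image"][140:230,380:450,::-1],None,fx=6,fy=6,interpolation=cv2.INTER_CUBIC)
i=cv2.imread("pics/s2.png");b2=np.zeros((600,420,3),np.uint8);b2[:540]=b
cv2.imwrite("pics/s2.png",i[:, :780]); cv2.imwrite("pics/t2.png",b2)
E
```

```text
trans [150.9 290.5   5.2] ang [ 1.000e-02 -2.000e-02 -1.195e+01] tcp [0.4309 0.0074 0.2051] t 6.3 w 0.5991983606143498 F [ 0.1 -0.8 -0.1]
```

View pics/s2.png

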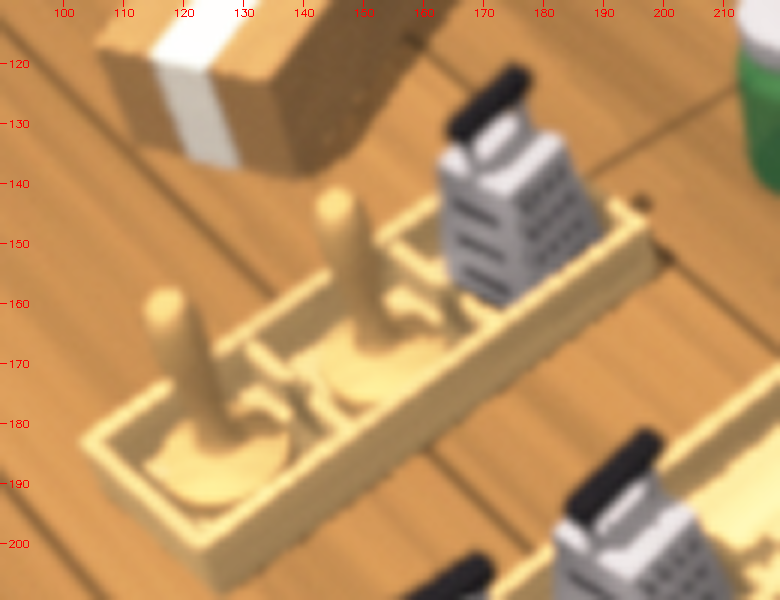

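View pics/t2.png

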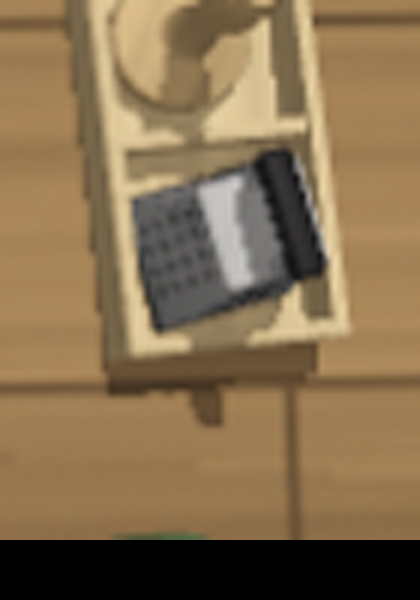

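```bash
cat > bar.py <<'E'
from h import *
from scipy.optimize import least_squares
B=np.array([[a,b,c] for a in(-.026,.026) for b in(-.007,.007) for c in(.108,.122)])
obs=[]
for n,(x0,y0,x1,y1) in(("top",(415,160,440,190)),("scene",(160,115,182,138))):
    c=load(n,1); g=c["image"][y0:y1,x0:x1].max(2).astype(float)
    w=np.clip((95-g)/50,0,1); 
    l,st=cv2.connectedComponents((w>.1).astype(np.uint8))[1],None
    k=np.argmax(np.bincount(l[l>0])); w=w*(l==k)
    v,u=np.mgrid[y0:y1,x0:x1]; m=np.array([(u*w).sum(),(v*w).sum()])/w.sum()
    C=np.cov(np.c_[u.ravel(),v.ravel()].T,aweights=w.ravel()); e=np.linalg.eigh(C)[1][:,1]
    obs.append((c,m,e)); print(n,m,e,w.sum())
def f(p):
    r=[];R=np.array([[np.cos(p[2]),-np.sin(p[2]),0],[np.sin(p[2]),np.cos(p[2]),0],[0,0,1]])
    for c,m,e in obs:
        q=proj(c,B@R.T+[p[0],p[1],0]); h=cv2.convexHull(q.astype(np.float32)); M=cv2.moments(h)
        r+=list(np.array([M["m10"],M["m01"]])/M["m00"]-m)
        C=np.array([[M["mu20"],M["mu11"]],[M["mu11"],M["mu02"]]]); a=np.linalg.eigh(C)[1][:,1]
        r.append(10*(a[0]*e[1]-a[1]*e[0]))
    return r
s=least_squares(f,[.582,-.283,.2],diff_step=1e-3);print(s.x[:2],np.degrees(s.x[2]),s.fun.round(2))
E
python3 bar.py
```

```text
top [427.34464405 176.64577512] [0.1062518  0.99433926] 150.3
scene [171.19497733 127.03871643] [-0.75672925  0.65372842] 57.34
[ 0.57960257 -0.28403606] 7.814607007385923 [ 0.16 -0.79  0.68  0.82 -0.53 -0.8 ]
```

```bash
sed -i 's/^def f(p)/obs[0]=(obs[0][0],np.array([428.2,175.]),np.array([.297,.955]))\ndef f(p)/' bar.py; python3 bar.py
```

```text
top [427.34464405 176.64577512] [0.1062518  0.99433926] 150.3
scene [171.19497733 127.03871643] [-0.75672925  0.65372842] 57.34
[ 0.58173315 -0.28529751] 14.246256073574383 [-0.2  -0.08 -0.15 -0.09 -0.37  0.17]
```

Call:
step_arm(
  commands=[
    {"translation": [20, 40, 0], "angular": [0, 0, -2], "fingers": -0.1},
    {"translation": [42, 82, 0], "angular": [0, 0, -4], "fingers": -0.1},
    {"translation": [64, 124, 0], "angular": [0, 0, -6], "fingers": -0.1},
    {"translation": [86, 166, 0], "angular": [0, 0, -8], "fingers": -0.1},
    {"translation": [108, 208, 0], "angular": [0, 0, -10], "fingers": -0.1},
    {"translation": [130, 250, 0], "angular": [0, 0, -12], "fingers": -0.1},
    {"translation": [151, 292, 0], "angular": [0, 0, -13.5], "fingers": -0.1},
    {"translation": [151, 293, 0], "angular": [0, 0, -13.5], "fingers": -0.1},
  ],
)

```text
time_s: 7.2
ee_pos: [0.5824, -0.2902, 0.198]
tool_rot: [-0.001, 0.993, 0.116, -0.003]
wrist_force: [-0.3, 0.3, -1.2]
width: 0.549
finger_force: 0.0
```

Call:
step_arm(
  commands=[
    {"translation": [0, 0, 0], "angular": [0, 0, 0], "fingers": -0.1},
    {"translation": [0, 0, 0], "angular": [0, 0, 0], "fingers": -0.1},
  ],
)

```text
time_s: 7.4
ee_pos: [0.5818, -0.2843, 0.2031]
tool_rot: [-0.001, 0.993, 0.118, -0.0]
wrist_force: [1.0, 0.1, 0.4]
width: 0.547
finger_force: 0.0
```

```bash
python3 g.py 0.582 -0.285 0.098 13.5
```

```text
trans [1.000e-01 9.000e-01 1.051e+02] ang [-0.07  0.04  0.09] tcp [ 0.5818 -0.2843  0.2031] t 7.4 w 0.5465288447808186 F [1.  0.1 0.4]
```

Call:
step_arm(
  commands=[
    {"translation": [0, 1, 30], "angular": [0, 0, 0], "fingers": -0.1},
    {"translation": [0, 1, 60], "angular": [0, 0, 0], "fingers": -0.1},
    {"translation": [0, 1, 85], "angular": [0, 0, 0], "fingers": -0.1},
    {"translation": [0, 1, 100], "angular": [0, 0, 0], "fingers": -0.1},
    {"translation": [0, 1, 105], "angular": [0, 0, 0], "fingers": -0.1},
    {"translation": [0, 1, 105], "angular": [0, 0, 0], "fingers": 0.3},
    {"translation": [0, 1, 105], "angular": [0, 0, 0], "fingers": 0.5},
    {"translation": [0, 1, 105], "angular": [0, 0, 0], "fingers": 0.6},
  ],
)

```text
time_s: 8.2
ee_pos: [0.5834, -0.2869, 0.1006]
tool_rot: [0.001, 0.993, 0.118, 0.001]
wrist_force: [-0.8, -0.3, 1.3]
width: 0.332
finger_force: 0.0
```

Call:
step_arm(
  commands=[
    {"translation": [0, 0, 0], "angular": [0, 0, 0], "fingers": 0.7},
    {"translation": [0, 0, 0], "angular": [0, 0, 0], "fingers": 0.8},
    {"translation": [0, 0, 0], "angular": [0, 0, 0], "fingers": 1},
    {"translation": [0, 0, 0], "angular": [0, 0, 0], "fingers": 1},
    {"translation": [0, 0, 0], "angular": [0, 0, 0], "fingers": 1},
  ],
)

```text
time_s: 8.7
ee_pos: [0.5827, -0.2865, 0.099]
tool_rot: [0.0, 0.993, 0.118, 0.0]
wrist_force: [0.0, 0.4, 2.1]
width: 0.15
finger_force: 20.0
```

```bash
python3 g.py 0.5853 -0.0812 0.22 4.4
```

```text
trans [  50.7 -198.9 -121.1] ang [ 0.02 -0.04  9.15] tcp [ 0.5827 -0.2865  0.099 ] t 8.7 w 0.14986825011415414 F [0.  0.4 2.1]
```

Call:
step_arm(
  commands=[
    {"translation": [0, 0, -10], "angular": [0, 0, 0], "fingers": 1},
    {"translation": [0, 0, -25], "angular": [0, 0, 0], "fingers": 1},
    {"translation": [0, 0, -45], "angular": [0, 0, 0], "fingers": 1},
    {"translation": [0, 0, -65], "angular": [0, 0, 1], "fingers": 1},
    {"translation": [2, -8, -80], "angular": [0, 0, 2], "fingers": 1},
    {"translation": [6, -24, -85], "angular": [0, 0, 3], "fingers": 1},
    {"translation": [12, -46, -85], "angular": [0, 0, 4], "fingers": 1},
    {"translation": [18, -70, -85], "angular": [0, 0, 5], "fingers": 1},
  ],
)

```text
time_s: 9.5
ee_pos: [0.5837, -0.2134, 0.1847]
tool_rot: [0.0, 0.997, 0.074, 0.001]
wrist_force: [0.4, 0.9, -0.9]
width: 0.144
finger_force: 20.0
```

```bash
python3 g.py 0.5853 -0.0812 0.184 4.4
```

```text
trans [  21.  -130.5    0.7] ang [ 0.04 -0.07  4.05] tcp [ 0.5837 -0.2134  0.1847] t 9.5 w 0.14419379229581508 F [ 0.4  0.9 -0.9]
```

Call:
step_arm(
  commands=[
    {"translation": [4, -24, 0], "angular": [0, 0, 1], "fingers": 1},
    {"translation": [8, -49, 0], "angular": [0, 0, 2], "fingers": 1},
    {"translation": [12, -74, 0], "angular": [0, 0, 3], "fingers": 1},
    {"translation": [16, -99, 0], "angular": [0, 0, 4], "fingers": 1},
    {"translation": [19, -119, 0], "angular": [0, 0, 4], "fingers": 1},
    {"translation": [21, -130, 0], "angular": [0, 0, 4], "fingers": 1},
    {"translation": [21, -130, 0], "angular": [0, 0, 4], "fingers": 1},
    {"translation": [21, -130, 0], "angular": [0, 0, 4], "fingers": 1},
  ],
)

```text
time_s: 10.3
ee_pos: [0.585, -0.0829, 0.1838]
tool_rot: [0.0, 0.999, 0.04, 0.0]
wrist_force: [-0.3, -0.6, -0.5]
width: 0.145
finger_force: 20.0
```

```bash
python3 g.py 0.5853 -0.0812 0.101 4.4;python3 - <<'E'
from workcell import ctrl
from h import *
c=ctrl.read_camera("scene");crop(c,160,110,310,220,5,"pics/s3.png",10)
E
```

```text
trans [ 0.4 -1.7 82.8] ang [ 0.05 -0.01  0.15] tcp [ 0.585  -0.0829  0.1838] t 10.3 w 0.14515700859750955 F [-0.3 -0.6 -0.5]
```

View pics/s3.png

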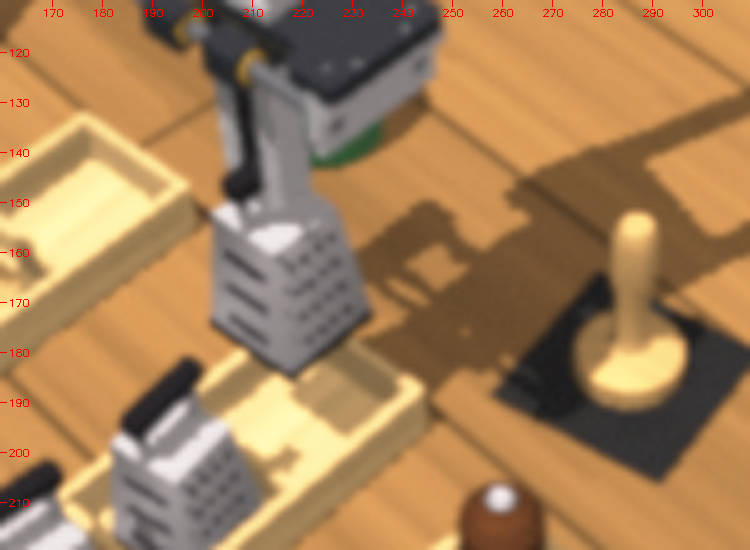

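The grater hangs upright over the empty pocket near (290,370 in the crop), and the masher stands on the mat. Lowering it now.

Call:
step_arm(
  commands=[
    {"translation": [0, -1.5, 20], "angular": [0, 0, 0], "fingers": 1},
    {"translation": [0, -1.5, 40], "angular": [0, 0, 0], "fingers": 1},
    {"translation": [0, -1.5, 60], "angular": [0, 0, 0], "fingers": 1},
    {"translation": [0, -1.5, 74], "angular": [0, 0, 0], "fingers": 1},
    {"translation": [0, -1.5, 80], "angular": [0, 0, 0], "fingers": 1},
    {"translation": [0, -1.5, 83], "angular": [0, 0, 0], "fingers": 1},
    {"translation": [0, -1.5, 83], "angular": [0, 0, 0], "fingers": 1},
    {"translation": [0, -1.5, 83], "angular": [0, 0, 0], "fingers": 1},
  ],
)

```text
time_s: 11.15
ee_pos: [0.5856, -0.0813, 0.1016]
tool_rot: [0.0, 0.999, 0.04, 0.001]
wrist_force: [-0.6, 0.6, -0.2]
width: 0.146
finger_force: 20.0
```

Call:
step_arm(
  commands=[
    {"translation": [0, 0, 1], "angular": [0, 0, 0], "fingers": 1},
    {"translation": [0, 0, 2], "angular": [0, 0, 0], "fingers": 1},
    {"translation": [0, 0, 2], "angular": [0, 0, 0], "fingers": 1},
    {"translation": [0, 0, 2], "angular": [0, 0, 0], "fingers": 1},
  ],
)

```text
time_s: 11.55
ee_pos: [0.5852, -0.081, 0.099]
tool_rot: [0.0, 0.999, 0.04, 0.0]
wrist_force: [0.1, 0.8, 0.1]
width: 0.149
finger_force: 20.0
```

Call:
step_arm(
  commands=[
    {"translation": [0, 0, 1], "angular": [0, 0, 0], "fingers": 1},
    {"translation": [0, 0, 1], "angular": [0, 0, 0], "fingers": 1},
    {"translation": [0, 0, 1], "angular": [0, 0, 0], "fingers": 1},
  ],
)

```text
time_s: 11.85
ee_pos: [0.5854, -0.0808, 0.0988]
tool_rot: [0.0, 0.999, 0.04, 0.001]
wrist_force: [-1.0, 1.0, 5.9]
width: 0.149
finger_force: 20.0
```

Contact. Release and retract, then go above the masher on the mat.

Call:
step_arm(
  commands=[
    {"translation": [0, 0, 0], "angular": [0, 0, 0], "fingers": 0.6},
    {"translation": [0, 0, 0], "angular": [0, 0, 0], "fingers": 0.4},
    {"translation": [0, 0, 0], "angular": [0, 0, 0], "fingers": 0.2},
    {"translation": [0, 0, 0], "angular": [0, 0, 0], "fingers": 0},
    {"translation": [0, 0, -15], "angular": [0, 0, 0], "fingers": 0},
    {"translation": [0, 0, -45], "angular": [0, 0, 0], "fingers": 0},
    {"translation": [0, 0, -80], "angular": [0, 0, 0], "fingers": 0},
    {"translation": [0, 0, -105], "angular": [0, 0, 0], "fingers": -0.1},
  ],
)

```text
time_s: 12.65
ee_pos: [0.5856, -0.0812, 0.2063]
tool_rot: [0.001, 0.999, 0.04, 0.002]
wrist_force: [0.2, -0.4, 0.3]
width: 0.542
finger_force: 0.0
```

```bash
python3 g.py 0.4313 0.0074 0.2 0
```

```text
trans [-146.8 -100.6    5.6] ang [ 0.07 -0.22  4.55] tcp [ 0.5856 -0.0812  0.2063] t 12.65 w 0.5418978288052773 F [ 0.2 -0.4  0.3]
```

Call:
step_arm(
  commands=[
    {"translation": [-35, -24, 0], "angular": [0, 0, 2], "fingers": -0.2},
    {"translation": [-71, -48, 0], "angular": [0, 0, 4], "fingers": -0.2},
    {"translation": [-108, -74, 2], "angular": [0, 0, 4.5], "fingers": -0.2},
    {"translation": [-137, -94, 4], "angular": [0, 0, 4.5], "fingers": -0.2},
    {"translation": [-147, -101, 4], "angular": [0, 0, 4.5], "fingers": -0.2},
    {"translation": [-147, -101, 4], "angular": [0, 0, 4.5], "fingers": -0.2},
    {"translation": [-147, -101, 4], "angular": [0, 0, 4.5], "fingers": -0.2},
  ],
)

```text
time_s: 13.35
ee_pos: [0.4314, 0.0075, 0.1993]
tool_rot: [0.0, 1.0, 0.0, 0.001]
wrist_force: [-0.2, 0.3, 1.2]
width: 0.603
finger_force: 0.0
```

```bash
python3 g.py 0.4313 0.0074 0.079 0
```

```text
trans [-4.000e-01  1.000e-01  1.203e+02] ang [ 0.04 -0.13  0.05] tcp [0.4314 0.0075 0.1993] t 13.35 w 0.6033658874586787 F [-0.2  0.3  1.2]
```

Call:
step_arm(
  commands=[
    {"translation": [0, 0, 30], "angular": [0, 0, 0], "fingers": -0.2},
    {"translation": [0, 0, 60], "angular": [0, 0, 0], "fingers": -0.2},
    {"translation": [0, 0, 90], "angular": [0, 0, 0], "fingers": -0.2},
    {"translation": [0, 0, 115], "angular": [0, 0, 0], "fingers": -0.2},
    {"translation": [0, 0, 120], "angular": [0, 0, 0], "fingers": -0.2},
    {"translation": [0, 0, 120], "angular": [0, 0, 0], "fingers": 0},
    {"translation": [0, 0, 120], "angular": [0, 0, 0], "fingers": 0.2},
    {"translation": [0, 0, 120], "angular": [0, 0, 0], "fingers": 0.4},
  ],
)

```text
time_s: 14.15
ee_pos: [0.4319, 0.0077, 0.0803]
tool_rot: [0.0, 1.0, 0.0, 0.002]
wrist_force: [-0.4, -0.0, 0.5]
width: 0.385
finger_force: 0.0
```

Call:
step_arm(
  commands=[
    {"translation": [0, 0, 0], "angular": [0, 0, 0], "fingers": 0.5},
    {"translation": [0, 0, 0], "angular": [0, 0, 0], "fingers": 0.7},
    {"translation": [0, 0, 0], "angular": [0, 0, 0], "fingers": 1},
    {"translation": [0, 0, 0], "angular": [0, 0, 0], "fingers": 1},
    {"translation": [0, 0, 0], "angular": [0, 0, 0], "fingers": 1},
  ],
)

```text
time_s: 14.65
ee_pos: [0.4311, 0.008, 0.0795]
tool_rot: [0.0, 1.0, 0.0, 0.001]
wrist_force: [0.1, 1.2, 5.2]
width: 0.248
finger_force: 20.0
```

```bash
python3 g.py 0.583 -0.2817 0.19 0
```

```text
trans [ 151.8  289.9 -110. ] ang [ 0.01 -0.13  0.06] tcp [0.4311 0.008  0.0795] t 14.65 w 0.24836963511332902 F [0.1 1.2 5.2]
```

Call:
step_arm(
  commands=[
    {"translation": [0, 0, -15], "angular": [0, 0, 0], "fingers": 1},
    {"translation": [0, 0, -38], "angular": [0, 0, 0], "fingers": 1},
    {"translation": [0, 0, -65], "angular": [0, 0, 0], "fingers": 1},
    {"translation": [3, 6, -90], "angular": [0, 0, 0], "fingers": 1},
    {"translation": [9, 18, -105], "angular": [0, 0, 0], "fingers": 1},
    {"translation": [19, 37, -110], "angular": [0, 0, 0], "fingers": 1},
    {"translation": [32, 61, -110], "angular": [0, 0, 0], "fingers": 1},
    {"translation": [46, 87, -110], "angular": [0, 0, 0], "fingers": 1},
  ],
)

```text
time_s: 15.45
ee_pos: [0.4762, -0.0794, 0.1878]
tool_rot: [-0.0, 1.0, 0.001, -0.001]
wrist_force: [0.9, -0.9, -0.4]
width: 0.251
finger_force: 20.0
```

Call:
step_arm(
  commands=[
    {"translation": [14, 27, 0], "angular": [0, 0, 0], "fingers": 1},
    {"translation": [28, 54, 0], "angular": [0, 0, 0], "fingers": 1},
    {"translation": [42, 81, 0], "angular": [0, 0, 0], "fingers": 1},
    {"translation": [56, 108, 0], "angular": [0, 0, 0], "fingers": 1},
    {"translation": [70, 135, 0], "angular": [0, 0, 0], "fingers": 1},
    {"translation": [84, 160, 0], "angular": [0, 0, 0], "fingers": 1},
    {"translation": [96, 182, 0], "angular": [0, 0, 0], "fingers": 1},
    {"translation": [104, 198, 0], "angular": [0, 0, 0], "fingers": 1},
  ],
)

```text
time_s: 16.25
ee_pos: [0.5804, -0.2781, 0.1863]
tool_rot: [-0.001, 1.0, -0.0, -0.002]
wrist_force: [0.9, 0.1, -1.3]
width: 0.25
finger_force: 20.0
```

Call:
step_arm(
  commands=[
    {"translation": [2, 4, 0], "angular": [0, 0, 0], "fingers": 1},
    {"translation": [2, 5, 0], "angular": [0, 0, 0], "fingers": 1},
    {"translation": [2, 5, 0], "angular": [0, 0, 0], "fingers": 1},
  ],
)

```text
time_s: 16.55
ee_pos: [0.5821, -0.281, 0.188]
tool_rot: [-0.0, 1.0, 0.001, -0.001]
wrist_force: [-0.3, -0.3, -1.1]
width: 0.253
finger_force: 20.0
```

```bash
python3 g.py 0.583 -0.2817 0.083 0
```

```text
trans [  1.    0.8 104.9] ang [-0.06  0.07  0.08] tcp [ 0.5821 -0.281   0.188 ] t 16.55 w 0.2532038679469827 F [-0.3 -0.3 -1.1]
```

Call:
step_arm(
  commands=[
    {"translation": [1, 1, 25], "angular": [0, 0, 0], "fingers": 1},
    {"translation": [1, 1, 50], "angular": [0, 0, 0], "fingers": 1},
    {"translation": [1, 1, 75], "angular": [0, 0, 0], "fingers": 1},
    {"translation": [1, 1, 95], "angular": [0, 0, 0], "fingers": 1},
    {"translation": [1, 1, 102], "angular": [0, 0, 0], "fingers": 1},
    {"translation": [1, 1, 105], "angular": [0, 0, 0], "fingers": 1},
    {"translation": [1, 1, 106], "angular": [0, 0, 0], "fingers": 1},
    {"translation": [1, 1, 106], "angular": [0, 0, 0], "fingers": 1},
  ],
)

```text
time_s: 17.35
ee_pos: [0.5843, -0.2831, 0.0841]
tool_rot: [0.001, 1.0, 0.001, 0.001]
wrist_force: [0.1, -0.2, -0.2]
width: 0.253
finger_force: 20.0
```

Call:
step_arm(
  commands=[
    {"translation": [0, 0, 1], "angular": [0, 0, 0], "fingers": 1},
    {"translation": [0, 0, 1], "angular": [0, 0, 0], "fingers": 1},
    {"translation": [0, 0, 1], "angular": [0, 0, 0], "fingers": 1},
  ],
)

```text
time_s: 17.65
ee_pos: [0.5838, -0.283, 0.082]
tool_rot: [0.0, 1.0, 0.0, 0.0]
wrist_force: [-0.1, 0.3, -0.5]
width: 0.25
finger_force: 20.0
```

Call:
step_arm(
  commands=[
    {"translation": [0, 0, 1], "angular": [0, 0, 0], "fingers": 1},
    {"translation": [0, 0, 1], "angular": [0, 0, 0], "fingers": 1},
    {"translation": [0, 0, 1], "angular": [0, 0, 0], "fingers": 1},
  ],
)

```text
time_s: 17.95
ee_pos: [0.5839, -0.283, 0.0817]
tool_rot: [0.0, 1.0, 0.0, 0.001]
wrist_force: [-1.1, 1.0, 5.5]
width: 0.25
finger_force: 20.0
```

Call:
step_arm(
  commands=[
    {"translation": [0, 0, 0], "angular": [0, 0, 0], "fingers": 0.4},
    {"translation": [0, 0, 0], "angular": [0, 0, 0], "fingers": 0.2},
    {"translation": [0, 0, 0], "angular": [0, 0, 0], "fingers": 0},
    {"translation": [0, 0, 0], "angular": [0, 0, 0], "fingers": -0.2},
    {"translation": [0, 0, -15], "angular": [0, 0, 0], "fingers": -0.2},
    {"translation": [0, 0, -50], "angular": [0, 0, 0], "fingers": -0.2},
    {"translation": [0, 0, -90], "angular": [0, 0, 0], "fingers": -0.2},
    {"translation": [0, 0, -124], "angular": [0, 0, 0], "fingers": -0.2},
  ],
)

```text
time_s: 18.75
ee_pos: [0.5839, -0.283, 0.2079]
tool_rot: [0.001, 1.0, 0.0, 0.001]
wrist_force: [-0.1, -0.1, 1.1]
width: 0.599
finger_force: 0.0
```

```bash
python3 g.py 0.599 0.087 0.2 0
```

```text
trans [  15.5 -370.     7.5] ang [ 0.08 -0.13  0.05] tcp [ 0.5839 -0.283   0.2079] t 18.75 w 0.5993373194708449 F [-0.1 -0.1  1.1]
```

Call:
step_arm(
  commands=[
    {"translation": [2, -35, 0], "angular": [0, 0, 0], "fingers": -0.6},
    {"translation": [4, -80, 0], "angular": [0, 0, 0], "fingers": -0.6},
    {"translation": [6, -126, 0], "angular": [0, 0, 0], "fingers": -0.6},
    {"translation": [8, -172, 0], "angular": [0, 0, 0], "fingers": -0.6},
    {"translation": [10, -218, 0], "angular": [0, 0, 0], "fingers": -0.6},
    {"translation": [12, -264, 0], "angular": [0, 0, 0], "fingers": -0.6},
    {"translation": [14, -310, 2], "angular": [0, 0, 0], "fingers": -0.6},
    {"translation": [15, -350, 4], "angular": [0, 0, 0], "fingers": -0.6},
  ],
)

```text
time_s: 19.55
ee_pos: [0.5984, 0.0695, 0.2021]
tool_rot: [-0.0, 1.0, 0.001, 0.001]
wrist_force: [0.5, -0.2, 0.7]
width: 0.801
finger_force: 0.0
```

Call:
step_arm(
  commands=[
    {"translation": [0.5, -18, 2], "angular": [0, 0, 0], "fingers": -0.6},
    {"translation": [0.5, -20, 2], "angular": [0, 0, 0], "fingers": -0.6},
    {"translation": [0.5, -20, 2], "angular": [0, 0, 0], "fingers": -0.6},
  ],
)

```text
time_s: 19.85
ee_pos: [0.5989, 0.0863, 0.1989]
tool_rot: [0.001, 1.0, 0.0, 0.0]
wrist_force: [0.2, 0.1, 0.4]
width: 0.803
finger_force: 0.0
```

```bash
python3 g.py 0.599 0.087 0.077 0;python3 - <<'E'
from workcell import ctrl
from h import *
c=ctrl.read_camera("scene");crop(c,80,95,360,315,2.7,"pics/s4.png",20)
E
```

```text
trans [ -0.   -0.9 121.9] ang [ 0.07 -0.03  0.04] tcp [0.5989 0.0863 0.1989] t 19.85 w 0.802943892516506 F [0.2 0.1 0.4]
```

View pics/s4.png

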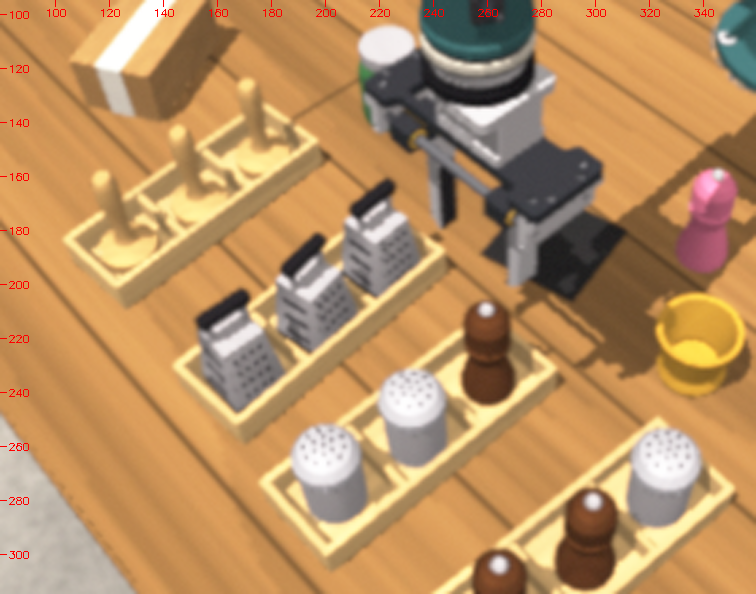

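The masher (246,90 in the crop) and the grater (375,200) both stand in their own trays, and the gripper is above the mill (487,310). Grasp the mill.

Call:
step_arm(
  commands=[
    {"translation": [0, -1, 30], "angular": [0, 0, 0], "fingers": -0.6},
    {"translation": [0, -1, 60], "angular": [0, 0, 0], "fingers": -0.6},
    {"translation": [0, -1, 90], "angular": [0, 0, 0], "fingers": -0.6},
    {"translation": [0, -1, 115], "angular": [0, 0, 0], "fingers": -0.6},
    {"translation": [0, -1, 122], "angular": [0, 0, 0], "fingers": -0.6},
    {"translation": [0, -1, 122], "angular": [0, 0, 0], "fingers": -0.3},
    {"translation": [0, -1, 122], "angular": [0, 0, 0], "fingers": -0.1},
    {"translation": [0, -1, 122], "angular": [0, 0, 0], "fingers": 0},
  ],
)

```text
time_s: 20.7
ee_pos: [0.6002, 0.0878, 0.0788]
tool_rot: [-0.0, 1.0, 0.0, 0.002]
wrist_force: [0.7, 0.2, 0.2]
width: 0.582
finger_force: 0.0
```

Call:
step_arm(
  commands=[
    {"translation": [0, 0, 0], "angular": [0, 0, 0], "fingers": 0.1},
    {"translation": [0, 0, 0], "angular": [0, 0, 0], "fingers": 0.3},
    {"translation": [0, 0, 0], "angular": [0, 0, 0], "fingers": 1},
    {"translation": [0, 0, 0], "angular": [0, 0, 0], "fingers": 1},
    {"translation": [0, 0, 0], "angular": [0, 0, 0], "fingers": 1},
  ],
)

```text
time_s: 21.2
ee_pos: [0.5996, 0.0884, 0.0779]
tool_rot: [-0.0, 1.0, 0.001, 0.001]
wrist_force: [-1.0, 0.1, 5.7]
width: 0.439
finger_force: 20.0
```

```bash
python3 g.py 0.431 0.0076 0.18 0
```

```text
trans [-168.4   80.6 -102.6] ang [-0.01 -0.15  0.06] tcp [0.5996 0.0884 0.0779] t 21.2 w 0.43884192297249547 F [-1.   0.1  5.7]
```

Call:
step_arm(
  commands=[
    {"translation": [0, 0, -12], "angular": [0, 0, 0], "fingers": 1},
    {"translation": [0, 0, -35], "angular": [0, 0, 0], "fingers": 1},
    {"translation": [0, 0, -60], "angular": [0, 0, 0], "fingers": 1},
    {"translation": [-10, 5, -82], "angular": [0, 0, 0], "fingers": 1},
    {"translation": [-26, 12, -95], "angular": [0, 0, 0], "fingers": 1},
    {"translation": [-48, 23, -100], "angular": [0, 0, 0], "fingers": 1},
    {"translation": [-72, 34, -100], "angular": [0, 0, 0], "fingers": 1},
    {"translation": [-97, 46, -100], "angular": [0, 0, 0], "fingers": 1},
  ],
)

```text
time_s: 22.0
ee_pos: [0.5004, 0.0417, 0.1761]
tool_rot: [0.0, 1.0, 0.001, -0.001]
wrist_force: [0.1, 0.2, -1.2]
width: 0.438
finger_force: 20.0
```

Call:
step_arm(
  commands=[
    {"translation": [-25, 12, 0], "angular": [0, 0, 0], "fingers": 1},
    {"translation": [-47, 23, 0], "angular": [0, 0, 0], "fingers": 1},
    {"translation": [-63, 30, 0], "angular": [0, 0, 0], "fingers": 1},
    {"translation": [-71, 34, 0], "angular": [0, 0, 0], "fingers": 1},
    {"translation": [-71, 34, 0], "angular": [0, 0, 0], "fingers": 1},
    {"translation": [-71, 34, 0], "angular": [0, 0, 0], "fingers": 1},
  ],
)

```text
time_s: 22.6
ee_pos: [0.4312, 0.0081, 0.1764]
tool_rot: [-0.0, 1.0, 0.0, 0.0]
wrist_force: [-1.0, 0.2, -2.7]
width: 0.443
finger_force: 20.0
```

```bash
python3 g.py 0.431 0.0076 0.076 0
```

```text
trans [ -0.2   0.5 100.4] ang [-0.01 -0.02  0.05] tcp [0.4312 0.0081 0.1764] t 22.6 w 0.4431691573223529 F [-1.   0.2 -2.7]
```

Call:
step_arm(
  commands=[
    {"translation": [0, 0, 25], "angular": [0, 0, 0], "fingers": 1},
    {"translation": [0, 0, 50], "angular": [0, 0, 0], "fingers": 1},
    {"translation": [0, 0, 74], "angular": [0, 0, 0], "fingers": 1},
    {"translation": [0, 0, 90], "angular": [0, 0, 0], "fingers": 1},
    {"translation": [0, 0, 96], "angular": [0, 0, 0], "fingers": 1},
    {"translation": [0, 0, 98], "angular": [0, 0, 0], "fingers": 1},
    {"translation": [0, 0, 99], "angular": [0, 0, 0], "fingers": 1},
    {"translation": [0, 0, 99], "angular": [0, 0, 0], "fingers": 1},
  ],
)

```text
time_s: 23.4
ee_pos: [0.4317, 0.008, 0.0784]
tool_rot: [0.0, 1.0, 0.001, 0.001]
wrist_force: [-0.8, -0.4, -2.0]
width: 0.435
finger_force: 20.0
```

Call:
step_arm(
  commands=[
    {"translation": [0, 0, 1], "angular": [0, 0, 0], "fingers": 1},
    {"translation": [0, 0, 1], "angular": [0, 0, 0], "fingers": 1},
    {"translation": [0, 0, 1], "angular": [0, 0, 0], "fingers": 1},
  ],
)

```text
time_s: 23.7
ee_pos: [0.4311, 0.008, 0.0769]
tool_rot: [0.0, 1.0, 0.0, 0.0]
wrist_force: [-1.1, 0.2, -1.4]
width: 0.435
finger_force: 20.0
```

Call:
step_arm(
  commands=[
    {"translation": [0, 0, 1], "angular": [0, 0, 0], "fingers": 1},
    {"translation": [0, 0, 1], "angular": [0, 0, 0], "fingers": 1},
    {"translation": [0, 0, 1], "angular": [0, 0, 0], "fingers": 1},
  ],
)

```text
time_s: 24.0
ee_pos: [0.4311, 0.008, 0.0759]
tool_rot: [0.0, 1.0, 0.0, 0.0]
wrist_force: [0.4, -0.5, 1.0]
width: 0.437
finger_force: 20.0
```

Call:
step_arm(
  commands=[
    {"translation": [0, 0, 0], "angular": [0, 0, 0], "fingers": 0},
    {"translation": [0, 0, 0], "angular": [0, 0, 0], "fingers": -0.2},
    {"translation": [0, 0, 0], "angular": [0, 0, 0], "fingers": -0.4},
    {"translation": [0, 0, 0], "angular": [0, 0, 0], "fingers": -0.6},
    {"translation": [0, 0, -15], "angular": [0, 0, 0], "fingers": -0.6},
    {"translation": [0, 0, -50], "angular": [0, 0, 0], "fingers": -0.6},
    {"translation": [0, 0, -90], "angular": [0, 0, 0], "fingers": -0.6},
    {"translation": [0, 0, -125], "angular": [0, 0, 0], "fingers": -0.6},
  ],
)

```text
time_s: 24.8
ee_pos: [0.4308, 0.008, 0.2022]
tool_rot: [0.0, 1.0, 0.0, 0.0]
wrist_force: [1.0, -0.1, 0.1]
width: 0.795
finger_force: 0.0
```

```bash
python3 g.py 0.576 0.2725 0.2 0
```

```text
trans [ 145.4 -264.4    2.2] ang [ 0.01 -0.04  0.05] tcp [0.4308 0.008  0.2022] t 24.8 w 0.7952325501518863 F [ 1.  -0.1  0.1]
```

Call:
step_arm(
  commands=[
    {"translation": [18, -33, 0], "angular": [0, 0, 0], "fingers": -1},
    {"translation": [39, -71, 0], "angular": [0, 0, 0], "fingers": -1},
    {"translation": [61, -111, 0], "angular": [0, 0, 0], "fingers": -1},
    {"translation": [83, -151, 0], "angular": [0, 0, 0], "fingers": -1},
    {"translation": [105, -191, 0], "angular": [0, 0, 0], "fingers": -1},
    {"translation": [127, -231, 0], "angular": [0, 0, 0], "fingers": -1},
    {"translation": [145, -264, 0], "angular": [0, 0, 0], "fingers": -1},
    {"translation": [145, -264, 0], "angular": [0, 0, 0], "fingers": -1},
  ],
)

```text
time_s: 25.6
ee_pos: [0.5762, 0.2759, 0.1978]
tool_rot: [-0.0, 1.0, 0.003, -0.001]
wrist_force: [-0.5, 0.0, -0.4]
width: 0.997
finger_force: 0.0
```

Call:
step_arm(
  commands=[
    {"translation": [0, 0, 0], "angular": [0, 0, 0], "fingers": -1},
    {"translation": [0, 0, 0], "angular": [0, 0, 0], "fingers": -1},
  ],
)

```text
time_s: 25.8
ee_pos: [0.5753, 0.2711, 0.2006]
tool_rot: [0.0, 1.0, 0.0, -0.0]
wrist_force: [-0.0, -0.7, 0.7]
width: 0.998
finger_force: 0.0
```

```bash
python3 g.py 0.576 0.2725 0.053 0;python3 - <<'E'
from workcell import ctrl
from h import *
c=ctrl.read_camera("scene");crop(c,190,110,390,260,3.9,"pics/s5.png",10)
E
```

```text
trans [  0.7  -1.5 147.6] ang [0.04 0.01 0.  ] tcp [0.5753 0.2711 0.2006] t 25.8 w 0.9981055719876883 F [-0.  -0.7  0.7]
```

View pics/s5.png

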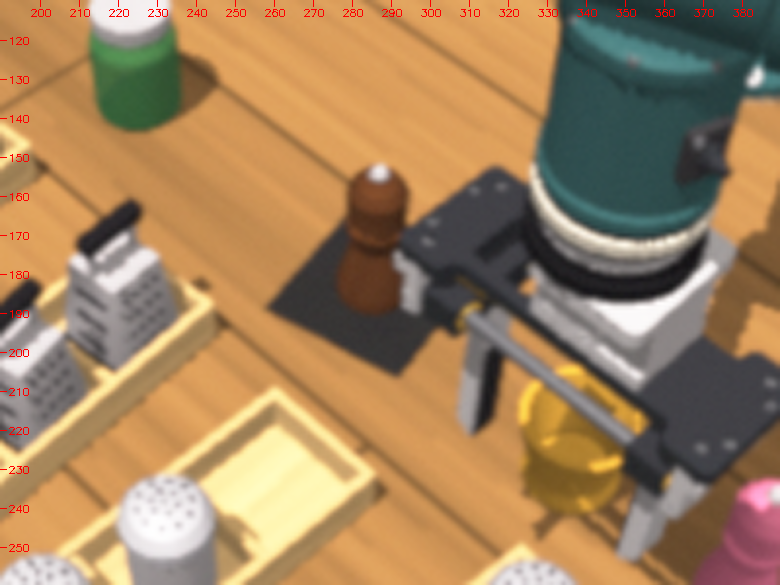

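The mill stands on the mat (378,240 in the crop). Grasp the shaker.

Call:
step_arm(
  commands=[
    {"translation": [0.5, -1.5, 35], "angular": [0, 0, 0], "fingers": -1},
    {"translation": [0.5, -1.5, 70], "angular": [0, 0, 0], "fingers": -1},
    {"translation": [0.5, -1.5, 105], "angular": [0, 0, 0], "fingers": -1},
    {"translation": [0.5, -1.5, 135], "angular": [0, 0, 0], "fingers": -1},
    {"translation": [0.5, -1.5, 147], "angular": [0, 0, 0], "fingers": -1},
    {"translation": [0.5, -1.5, 147], "angular": [0, 0, 0], "fingers": -0.7},
    {"translation": [0.5, -1.5, 147], "angular": [0, 0, 0], "fingers": -0.5},
    {"translation": [0.5, -1.5, 147], "angular": [0, 0, 0], "fingers": -0.3},
  ],
)

```text
time_s: 26.65
ee_pos: [0.5777, 0.274, 0.0564]
tool_rot: [-0.001, 1.0, 0.0, 0.002]
wrist_force: [0.8, -0.3, 0.2]
width: 0.782
finger_force: 0.0
```

Call:
step_arm(
  commands=[
    {"translation": [0, 0, 0], "angular": [0, 0, 0], "fingers": -0.2},
    {"translation": [0, 0, 0], "angular": [0, 0, 0], "fingers": 0},
    {"translation": [0, 0, 0], "angular": [0, 0, 0], "fingers": 1},
    {"translation": [0, 0, 0], "angular": [0, 0, 0], "fingers": 1},
    {"translation": [0, 0, 0], "angular": [0, 0, 0], "fingers": 1},
  ],
)

```text
time_s: 27.15
ee_pos: [0.577, 0.2744, 0.055]
tool_rot: [-0.001, 1.0, 0.001, 0.001]
wrist_force: [-0.2, 1.6, 4.6]
width: 0.592
finger_force: 20.0
```

```bash
python3 g.py 0.598 0.0862 0.15 0
```

```text
trans [ 21.1 188.1 -95.2] ang [-0.09 -0.15  0.07] tcp [0.577  0.2744 0.055 ] t 27.15 w 0.5920087275152255 F [-0.2  1.6  4.6]
```

Call:
step_arm(
  commands=[
    {"translation": [0, 0, -12], "angular": [0, 0, 0], "fingers": 1},
    {"translation": [0, 0, -32], "angular": [0, 0, 0], "fingers": 1},
    {"translation": [0, 0, -55], "angular": [0, 0, 0], "fingers": 1},
    {"translation": [0, 0, -77], "angular": [0, 0, 0], "fingers": 1},
    {"translation": [1, 8, -90], "angular": [0, 0, 0], "fingers": 1},
    {"translation": [3, 22, -95], "angular": [0, 0, 0], "fingers": 1},
    {"translation": [5, 44, -95], "angular": [0, 0, 0], "fingers": 1},
    {"translation": [8, 69, -95], "angular": [0, 0, 0], "fingers": 1},
  ],
)

```text
time_s: 27.95
ee_pos: [0.5834, 0.2028, 0.1471]
tool_rot: [0.001, 1.0, 0.001, -0.001]
wrist_force: [0.7, 0.2, -1.7]
width: 0.59
finger_force: 20.0
```

Call:
step_arm(
  commands=[
    {"translation": [3, 27, 0], "angular": [0, 0, 0], "fingers": 1},
    {"translation": [6, 54, 0], "angular": [0, 0, 0], "fingers": 1},
    {"translation": [9, 80, 0], "angular": [0, 0, 0], "fingers": 1},
    {"translation": [11, 100, 0], "angular": [0, 0, 0], "fingers": 1},
    {"translation": [13, 114, 0], "angular": [0, 0, 0], "fingers": 1},
    {"translation": [13, 119, 0], "angular": [0, 0, 0], "fingers": 1},
    {"translation": [13, 119, 0], "angular": [0, 0, 0], "fingers": 1},
    {"translation": [13, 119, 0], "angular": [0, 0, 0], "fingers": 1},
  ],
)

```text
time_s: 28.75
ee_pos: [0.597, 0.0862, 0.1482]
tool_rot: [-0.0, 1.0, 0.001, -0.0]
wrist_force: [-0.0, 0.5, -2.2]
width: 0.595
finger_force: 20.0
```

```bash
python3 g.py 0.598 0.0862 0.055 0
```

```text
trans [ 1.   0.  93.2] ang [-0.02  0.03  0.08] tcp [0.597  0.0862 0.1482] t 28.75 w 0.5954729270624983 F [-0.   0.5 -2.2]
```

Call:
step_arm(
  commands=[
    {"translation": [1, 0, 25], "angular": [0, 0, 0], "fingers": 1},
    {"translation": [1, 0, 48], "angular": [0, 0, 0], "fingers": 1},
    {"translation": [1, 0, 68], "angular": [0, 0, 0], "fingers": 1},
    {"translation": [1, 0, 82], "angular": [0, 0, 0], "fingers": 1},
    {"translation": [1, 0, 89], "angular": [0, 0, 0], "fingers": 1},
    {"translation": [1, 0, 91], "angular": [0, 0, 0], "fingers": 1},
    {"translation": [1, 0, 92], "angular": [0, 0, 0], "fingers": 1},
    {"translation": [1, 0, 92], "angular": [0, 0, 0], "fingers": 1},
  ],
)

```text
time_s: 29.55
ee_pos: [0.599, 0.0858, 0.0576]
tool_rot: [-0.0, 1.0, 0.0, 0.001]
wrist_force: [0.4, -0.9, -1.6]
width: 0.592
finger_force: 20.0
```

Call:
step_arm(
  commands=[
    {"translation": [0, 0, 1], "angular": [0, 0, 0], "fingers": 1},
    {"translation": [0, 0, 1], "angular": [0, 0, 0], "fingers": 1},
    {"translation": [0, 0, 1], "angular": [0, 0, 0], "fingers": 1},
  ],
)

```text
time_s: 29.85
ee_pos: [0.5985, 0.0856, 0.0559]
tool_rot: [0.0, 1.0, 0.0, 0.0]
wrist_force: [-0.5, 0.6, -2.3]
width: 0.596
finger_force: 20.0
```

Call:
step_arm(
  commands=[
    {"translation": [0, 0, 1], "angular": [0, 0, 0], "fingers": 1},
    {"translation": [0, 0, 1], "angular": [0, 0, 0], "fingers": 1},
    {"translation": [0, 0, 1], "angular": [0, 0, 0], "fingers": 1},
  ],
)

```text
time_s: 30.15
ee_pos: [0.5986, 0.0856, 0.0551]
tool_rot: [0.0, 1.0, 0.0, 0.001]
wrist_force: [-1.3, 0.4, 0.3]
width: 0.594
finger_force: 20.0
```

Contact beginning (−2.3 to +0.3 N). Release and retract.

Call:
step_arm(
  commands=[
    {"translation": [0, 0, 0.5], "angular": [0, 0, 0], "fingers": -0.3},
    {"translation": [0, 0, 0.5], "angular": [0, 0, 0], "fingers": -0.5},
    {"translation": [0, 0, 0.5], "angular": [0, 0, 0], "fingers": -0.8},
    {"translation": [0, 0, 0.5], "angular": [0, 0, 0], "fingers": -0.9},
    {"translation": [0, 0, -15], "angular": [0, 0, 0], "fingers": -0.9},
    {"translation": [0, 0, -55], "angular": [0, 0, 0], "fingers": -0.9},
    {"translation": [0, 0, -100], "angular": [0, 0, 0], "fingers": -0.9},
    {"translation": [0, 0, -147], "angular": [0, 0, 0], "fingers": -0.6},
  ],
)

```text
time_s: 30.95
ee_pos: [0.5978, 0.0856, 0.2038]
tool_rot: [0.0, 1.0, 0.0, -0.0]
wrist_force: [0.8, -0.6, -0.6]
width: 0.895
finger_force: 0.0
```

```bash
python3 g.py 0.4311 0.008 0.2 0
```

```text
trans [-166.8   77.5    3.8] ang [0.01 0.01 0.05] tcp [0.5978 0.0856 0.2038] t 30.95 w 0.894598733064091 F [ 0.8 -0.6 -0.6]
```

Call:
step_arm(
  commands=[
    {"translation": [-35, 16, 0], "angular": [0, 0, 0], "fingers": -0.6},
    {"translation": [-75, 35, 0], "angular": [0, 0, 0], "fingers": -0.6},
    {"translation": [-115, 53, 0], "angular": [0, 0, 0], "fingers": -0.6},
    {"translation": [-150, 70, 2], "angular": [0, 0, 0], "fingers": -0.6},
    {"translation": [-167, 77.5, 2], "angular": [0, 0, 0], "fingers": -0.6},
    {"translation": [-167, 77.5, 2], "angular": [0, 0, 0], "fingers": -0.6},
    {"translation": [-167, 77.5, 2], "angular": [0, 0, 0], "fingers": -0.6},
  ],
)

```text
time_s: 31.65
ee_pos: [0.432, 0.008, 0.2008]
tool_rot: [0.0, 1.0, 0.0, 0.001]
wrist_force: [-0.4, 0.2, 1.2]
width: 0.799
finger_force: 0.0
```

```bash
python3 g.py 0.4311 0.008 0.075 0
```

```text
trans [ -1.2   0.  125.8] ang [ 0.   -0.17  0.03] tcp [0.432  0.008  0.2008] t 31.65 w 0.7989117652784542 F [-0.4  0.2  1.2]
```

Call:
step_arm(
  commands=[
    {"translation": [0, 0, 30], "angular": [0, 0, 0], "fingers": -0.6},
    {"translation": [0, 0, 65], "angular": [0, 0, 0], "fingers": -0.6},
    {"translation": [0, 0, 100], "angular": [0, 0, 0], "fingers": -0.6},
    {"translation": [0, 0, 120], "angular": [0, 0, 0], "fingers": -0.6},
    {"translation": [0, 0, 125], "angular": [0, 0, 0], "fingers": -0.6},
    {"translation": [0, 0, 125], "angular": [0, 0, 0], "fingers": -0.3},
    {"translation": [0, 0, 125], "angular": [0, 0, 0], "fingers": -0.1},
    {"translation": [0, 0, 125], "angular": [0, 0, 0], "fingers": 0},
  ],
)

```text
time_s: 32.45
ee_pos: [0.4329, 0.0079, 0.0762]
tool_rot: [0.0, 1.0, 0.001, 0.002]
wrist_force: [0.1, -0.7, 0.6]
width: 0.58
finger_force: 0.0
```

Call:
step_arm(
  commands=[
    {"translation": [0, 0, 0], "angular": [0, 0, 0], "fingers": 0.1},
    {"translation": [0, 0, 0], "angular": [0, 0, 0], "fingers": 0.3},
    {"translation": [0, 0, 0], "angular": [0, 0, 0], "fingers": 1},
    {"translation": [0, 0, 0], "angular": [0, 0, 0], "fingers": 1},
    {"translation": [0, 0, 0], "angular": [0, 0, 0], "fingers": 1},
  ],
)

```text
time_s: 32.95
ee_pos: [0.4321, 0.0081, 0.0755]
tool_rot: [-0.0, 1.0, 0.0, 0.001]
wrist_force: [-0.2, 1.5, 5.5]
width: 0.437
finger_force: 20.0
```

```bash
python3 g.py 0.5737 0.2707 0.185 0
```

```text
trans [ 142.1 -262.5 -109.2] ang [-0.   -0.13  0.05] tcp [0.4321 0.0081 0.0755] t 32.95 w 0.4368930340788536 F [-0.2  1.5  5.5]
```

Call:
step_arm(
  commands=[
    {"translation": [0, 0, -12], "angular": [0, 0, 0], "fingers": 1},
    {"translation": [0, 0, -35], "angular": [0, 0, 0], "fingers": 1},
    {"translation": [0, 0, -62], "angular": [0, 0, 0], "fingers": 1},
    {"translation": [3, -5, -87], "angular": [0, 0, 0], "fingers": 1},
    {"translation": [8, -15, -104], "angular": [0, 0, 0], "fingers": 1},
    {"translation": [18, -34, -109], "angular": [0, 0, 0], "fingers": 1},
    {"translation": [31, -58, -109], "angular": [0, 0, 0], "fingers": 1},
    {"translation": [44, -82, -109], "angular": [0, 0, 0], "fingers": 1},
  ],
)

```text
time_s: 33.75
ee_pos: [0.4752, 0.0905, 0.1835]
tool_rot: [0.0, 1.0, 0.0, -0.0]
wrist_force: [0.5, -0.4, -1.3]
width: 0.443
finger_force: 20.0
```

Call:
step_arm(
  commands=[
    {"translation": [14, -26, 0], "angular": [0, 0, 0], "fingers": 1},
    {"translation": [28, -52, 0], "angular": [0, 0, 0], "fingers": 1},
    {"translation": [42, -78, 0], "angular": [0, 0, 0], "fingers": 1},
    {"translation": [56, -104, 0], "angular": [0, 0, 0], "fingers": 1},
    {"translation": [70, -130, 0], "angular": [0, 0, 0], "fingers": 1},
    {"translation": [82, -152, 0], "angular": [0, 0, 0], "fingers": 1},
    {"translation": [92, -170, 0], "angular": [0, 0, 0], "fingers": 1},
    {"translation": [97, -179, 0], "angular": [0, 0, 0], "fingers": 1},
  ],
)

```text
time_s: 34.55
ee_pos: [0.572, 0.2702, 0.1821]
tool_rot: [0.001, 1.0, 0.001, -0.001]
wrist_force: [0.4, -0.3, -2.2]
width: 0.438
finger_force: 20.0
```

Call:
step_arm(
  commands=[
    {"translation": [1, -2, 0], "angular": [0, 0, 0], "fingers": 1},
    {"translation": [1, -2, 0], "angular": [0, 0, 0], "fingers": 1},
    {"translation": [1, -2, 0], "angular": [0, 0, 0], "fingers": 1},
  ],
)

```text
time_s: 34.85
ee_pos: [0.5728, 0.2702, 0.1835]
tool_rot: [0.0, 1.0, 0.0, -0.0]
wrist_force: [-0.3, -1.0, -1.8]
width: 0.438
finger_force: 20.0
```

```bash
python3 g.py 0.5737 0.2707 0.078 0
```

```text
trans [  1.   -0.6 105.5] ang [0.04 0.02 0.  ] tcp [0.5728 0.2702 0.1835] t 34.85 w 0.43765900119969214 F [-0.3 -1.  -1.8]
```

Call:
step_arm(
  commands=[
    {"translation": [0.5, 0, 25], "angular": [0, 0, 0], "fingers": 1},
    {"translation": [0.5, 0, 50], "angular": [0, 0, 0], "fingers": 1},
    {"translation": [0.5, 0, 75], "angular": [0, 0, 0], "fingers": 1},
    {"translation": [0.5, 0, 94], "angular": [0, 0, 0], "fingers": 1},
    {"translation": [0.5, 0, 101], "angular": [0, 0, 0], "fingers": 1},
    {"translation": [0.5, 0, 104], "angular": [0, 0, 0], "fingers": 1},
    {"translation": [0.5, 0, 104], "angular": [0, 0, 0], "fingers": 1},
    {"translation": [0.5, 0, 104], "angular": [0, 0, 0], "fingers": 1},
  ],
)

```text
time_s: 35.65
ee_pos: [0.5745, 0.2713, 0.0812]
tool_rot: [-0.0, 1.0, 0.0, 0.001]
wrist_force: [0.0, -0.3, -1.1]
width: 0.44
finger_force: 20.0
```

Call:
step_arm(
  commands=[
    {"translation": [0, 0, 1], "angular": [0, 0, 0], "fingers": 1},
    {"translation": [0, 0, 1], "angular": [0, 0, 0], "fingers": 1},
    {"translation": [0, 0, 1], "angular": [0, 0, 0], "fingers": 1},
  ],
)

```text
time_s: 35.95
ee_pos: [0.5737, 0.2712, 0.0789]
tool_rot: [-0.0, 1.0, 0.001, 0.0]
wrist_force: [-0.6, 0.5, -1.3]
width: 0.443
finger_force: 20.0
```

Call:
step_arm(
  commands=[
    {"translation": [0, 0, 1], "angular": [0, 0, 0], "fingers": 1},
    {"translation": [0, 0, 1], "angular": [0, 0, 0], "fingers": 1},
    {"translation": [0, 0, 1], "angular": [0, 0, 0], "fingers": 1},
  ],
)

```text
time_s: 36.25
ee_pos: [0.5737, 0.2712, 0.0776]
tool_rot: [-0.0, 1.0, 0.0, 0.0]
wrist_force: [-0.3, -0.2, -0.8]
width: 0.441
finger_force: 20.0
```

Call:
step_arm(
  commands=[
    {"translation": [0, 0, 0.8], "angular": [0, 0, 0], "fingers": 1},
    {"translation": [0, 0, 0.8], "angular": [0, 0, 0], "fingers": 1},
    {"translation": [0, 0, 0.8], "angular": [0, 0, 0], "fingers": 1},
  ],
)

```text
time_s: 36.55
ee_pos: [0.574, 0.2713, 0.0776]
tool_rot: [-0.0, 1.0, 0.0, 0.001]
wrist_force: [-1.1, 0.2, 3.9]
width: 0.442
finger_force: 20.0
```

Call:
step_arm(
  commands=[
    {"translation": [0, 0, 0], "angular": [0, 0, 0], "fingers": 0},
    {"translation": [0, 0, 0], "angular": [0, 0, 0], "fingers": -0.2},
    {"translation": [0, 0, 0], "angular": [0, 0, 0], "fingers": -0.4},
    {"translation": [0, 0, 0], "angular": [0, 0, 0], "fingers": -0.6},
    {"translation": [0, 0, -15], "angular": [0, 0, 0], "fingers": -0.6},
    {"translation": [0, 0, -50], "angular": [0, 0, 0], "fingers": -0.6},
    {"translation": [0, 0, -90], "angular": [0, 0, 0], "fingers": -0.6},
    {"translation": [0, 0, -130], "angular": [0, 0, 0], "fingers": -0.6},
  ],
)

```text
time_s: 37.35
ee_pos: [0.5734, 0.2711, 0.209]
tool_rot: [-0.0, 1.0, 0.0, 0.0]
wrist_force: [-0.6, -0.2, 0.1]
width: 0.797
finger_force: 0.0
```

Call:
step_arm(
  commands=[
    {"translation": [-30, 20, -10], "angular": [0, 0, 0], "fingers": -0.6},
    {"translation": [-70, 45, -10], "angular": [0, 0, 0], "fingers": -0.6},
    {"translation": [-110, 70, -10], "angular": [0, 0, 0], "fingers": -0.6},
    {"translation": [-140, 100, -10], "angular": [0, 0, 0], "fingers": -0.6},
    {"translation": [-150, 110, -10], "angular": [0, 0, 0], "fingers": -0.6},
    {"translation": [-150, 110, -10], "angular": [0, 0, 0], "fingers": -0.6},
  ],
)

```text
time_s: 37.95
ee_pos: [0.4234, 0.1603, 0.2184]
tool_rot: [-0.0, 1.0, -0.0, 0.002]
wrist_force: [0.5, -1.0, 0.1]
width: 0.805
finger_force: 0.0
```

Run:
```python
from workcell import ctrl
from h import *
c=ctrl.read_camera("scene");crop(c,80,80,380,300,2.6,"pics/s6.png",20)
c=ctrl.read_camera("top");crop(c,120,70,460,310,2.3,"pics/t6.png",20)
```

```text
(no output)
```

View pics/s6.png

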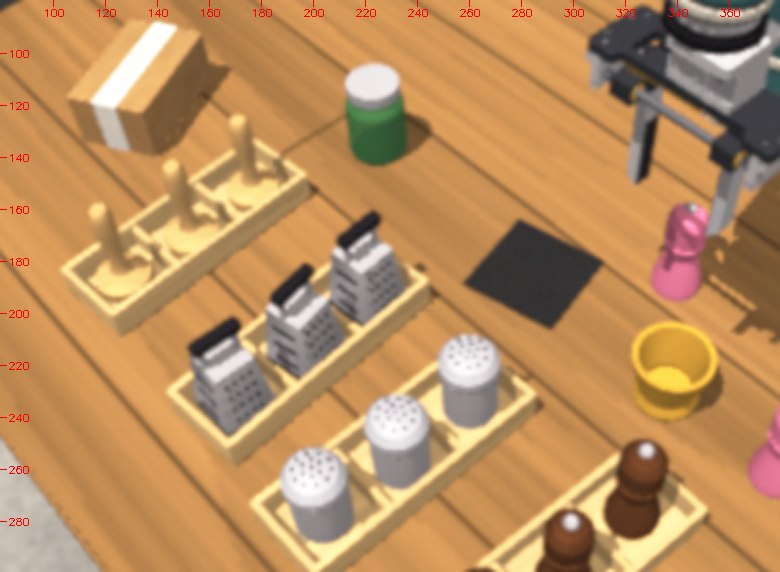

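View pics/t6.png

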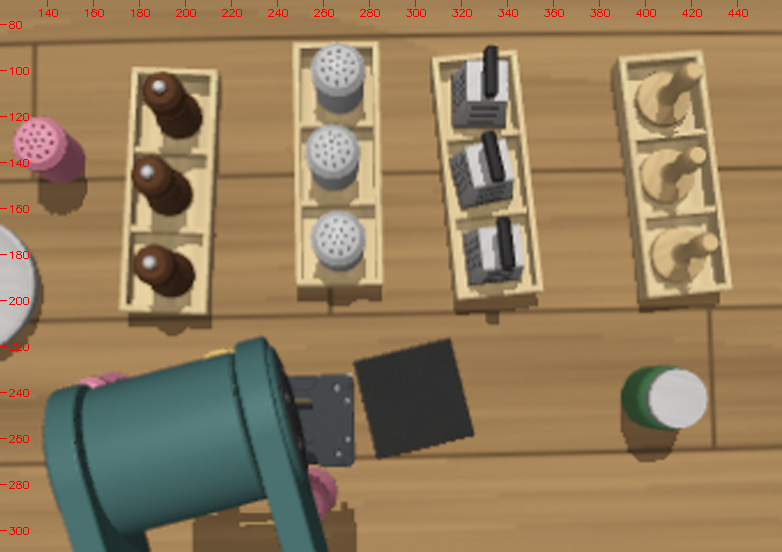

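All four strays stand upright in their own trays. The mat is empty, and the jar is where it was (675,398 in the top crop).

```bash
python3 -c "
from workcell import ctrl
print(ctrl.hand_in())"
```

```text
the job is handed in; nothing more can be done
None
```

The job is handed in: the last pictures show the mill, shaker, grater and masher each upright in the near pocket of their own trays, the mat empty and the jar not moved, after about 38 of the 147 s allowed.

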